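Ratchet the vial carousel round and load the sample

ROBOT

A 7-joint arm with a two-finger parallel gripper is mounted at the origin on the work surface. World frame = base frame: x ahead of the robot, y to its left, z up, the work surface at z = 0. Lengths are in m, angles in rad, forces in N, time in s.
With the tool pointing down it reaches from about 0.425 to 0.975 m from the base axis. Payload 16.7 kg.
Tool frame: the origin (TCP) lies at the very end of the fingers, on their centre line; the grasp point (between the pads) lies ctrl.tcp_to_grasp behind it (ctrl.tcp_to_grasp is the distance from the TCP to the grasp point, in m); z points along the fingers, y is the direction in which the jaws open and shut (so a half turn about z gives the same grasp; the last joint's range is limited). The gripper opens to 85 mm and grips with 20 to 120 N. Pads are 22 mm wide; open, the fingers measure 114 mm over their backs; the gripper's body (76 mm by 85 mm) begins 54 mm behind the grasp point. The pads swing forward as they close: fully open they stand 13 mm farther back than shut.
Start: joints at [1.123, 0.426, 0.074, 1.606, -0.034, 1.111, -0.067], TCP at [0.198, -0.645, 0.231] pointing down, gripper open.
Joint ranges: [-2.85, 2.85], [-0.5, 2.14], [-1.23, 1.37], [0.21, 2.46], [-1.02, 4.16], [0.16, 2.05], [-2.73, 2.73]. Speed limits (rad/s): [1.89, 1.89, 2.39, 2.39, 3.01, 3.01, 3.01].

INTERFACE

Orientations are given as a rotation vector (axis times angle).
In Python, from cell import ctrl gives the robot as it stands.
- The arm moves only by the tool servo_tool, never from a script. Its argument "targets" is a list that holds one entry, the list of rows, each a list of 4 numbers: the shift along the world's x, y, z in mm, then the turn about the world's z in degrees. A call has 1 to 20 rows; each row is the pose to reach, as a shift and turn from the pose measured when the call began; what a row does not reach only later rows make up. A row lasts 1/8 s, in which the tool goes at most 62.5 mm and 10.7 degrees, less where a joint would pass 70% of its speed; a pose out of reach is approached as far as the arm can. A call with a gripper value outside its range is refused whole. "gripper" is the closure, from -1 (fully open) to 1 (shut), so that 0 is half open, set as the call begins (left out, the last holds). The fingers move at their own pace and stop on an object; "squeeze" is the grip in N (left out, the last holds). Time passes only in rows, so rows that repeat a pose let the fingers close. It gives the time, the measured TCP pose, the force and the opening at its end, in the units of the state.
- ctrl.read_state(): the state, without advancing time (a new reading comes with each control period).
- ctrl.snapshot(name): name is "side" or "top" or "wrist"; returns a dict with "frame" (400x640x3 uint8, blue, green, red), "depth" (400x640 float32, m along the optical axis (not along the pixel's ray), 0 where there is no reading), "camera_matrix" (3x3 intrinsics, pixels), "extrinsics" (4x4, takes a point from camera to world coordinates); the wrist camera has in their place "tool_from_camera" (4x4, takes a point from camera to tool coordinates, whose origin is the TCP and whose axes are the flange's). Camera axes: x right, y up, looking along -z (the intrinsics and any distortion apply to the point x, -y, -z); pixel columns grow to the right and rows downward; lengths in m; the calibration is good to about 2 mm. A picture is of the moment at which its call begins: read the wrist's pose just before it.
- ctrl.close_job(): hands the job in, once; it reports no verdict.
Trained networks look in the newest picture that a camera, given by its name, has taken for a name from the list of things; names that differ only in an ending like _2 or _b are one class to them, and where a whole thing is asked for, a point or a joint stands for the part that bears it (a point fixed in the world has none). Each returns a list of dicts, best first, with "confidence" (0 to 1); they miss things now and then, are a little off and sometimes report something else, mostly with a low value. They report only what shows in the picture. A call takes as long as a camera call. They do not tell look-alikes from the thing itself.
- ctrl.look_for(target, camera): "position" ([x, y, z] in m, in world coordinates, good to about 4 mm: the middle of the surface that is visible of it).
The state is a dict: "time": time; "qpos": joint angles; "joint_velocities": joint speeds; "effort": joint torques, N m; "tcp_pos": TCP position; "orientation": TCP orientation; "wrist_force": force on the tool from outside, world axes, zero at the start; "ft_torque": the same for the moment, N m; "width": finger opening in m.
Only numpy, scipy, OpenCV 4.12 (cv2) and the standard library are available. Lean on these libraries where they do the work, as an engineer would, in place of code of your own. Each camera call takes 0.05 s, during which the arm holds its last target. There are 200 camera calls.

TASK

Swing the carousel's black lever handle back and forth between its two rubber stops to ratchet the wheel round, notch by notch, until the empty blue pocket stands at the red loading mark; feel for the stops and do not force the lever against them, and turn the wheel only by its lever. Then pick up the red-capped vial, lower it upright into the blue pocket until it stands on the pocket's floor, and let go. Leave the stain bottle, the slide box and the cup where they are.

Things in the scene. Friction and masses are not known exactly. Their poses are not given: they have to be found in the camera images.
- indexer: Fixed white base of the vial carousel: disc 210 mm across, 10 mm thick, with a 215 x 75 mm foot centred 98 mm to its -y side. Origin on the bench on the wheel's vertical axis, z up. The loading mark lies at 150 degrees (counter-clockwise from above) from its x axis; a red pointer block stands there outside the wheel (79 to 109 mm from the axis, top at 40 mm). The lever lies about its -y side.
- wheel: Carousel wheel: white disc, 76 mm radius, top 44 mm above the bench; origin on its vertical axis at bench level. Turns against a stiff friction brake (0.4 N m) and stays where left. Eight cups 45 degrees apart on a 58 mm radius: seven white ones hold fixed white-capped vials (tops at 106 mm), one blue is empty. The gripper or arm must not push wheel or vials with over 6 N.
- pocket (a point): Centre of the floor of the empty blue pocket, 46 mm above the bench; travels with the wheel. A round cup, 27 mm inner and 32 mm outer diameter, its rim 16 mm above this point. At the start it must still go 57 to 100 degrees counter-clockwise (from above) to the loading mark. One lever stroke too many carries it past.
- load_mark (a point): Fixed point at the loading mark, 58 mm from the wheel's axis, at the height of the pocket's floor: the pocket point must come here (within 4 mm horizontally).
- handle_grip (a point): Upright black round handle post of the ratchet lever, red band near its top: 16 mm diameter, from 26 to 88 mm above the bench. This point is on the post's axis, 66 mm above the bench, 155 mm from the wheel's axis. Starts anywhere in its swing, stays where left, moves in a level arc about the wheel's axis.
- stops: Two black rubber-sleeved stop posts on the base, 12 mm diameter, tops 27 mm above the bench, 118 mm from the wheel's axis, 42 degrees either side of the indexer's -y direction. The lever's slotted plate, below the handle arm, bears on them. Origin on the wheel's axis at bench level. Never to be pressed with over 30 N, which is about 23 N at the handle.
- vial_center (a point): Centre of the loose red-capped sample vial, amber glass with a paper label: 22 mm diameter, 60 mm tall, about 35 g; this point is half-way up, 30 mm above its foot, z along its axis. It stands upright on the bench at the +y side of the carousel. Standing in the pocket its centre is 30 mm above the pocket point.
- stain: Bystander: amber stain bottle with a white cap, 52 mm diameter, 110 mm tall; origin under its centre.
- slides: Bystander: blue slide box, 90 x 70 x 35 mm; origin under its centre.
- cup: Bystander: white plastic cup, 68 mm wide at the rim, 75 mm tall; origin under its centre.
- wheel_axis (a point): Centre of the wheel's top. The rim has eight ratchet teeth, 45 degrees apart, driven counter-clockwise (from above) by a yellow sprung pawl on the lever. With the lever at its forward (counter-clockwise) stop, the wheel it has driven stands with one of its cups at the loading mark. The pawl takes up the next tooth only in about the last 5 degrees before the back (clockwise) stop.
- lever_pivot (a point): Lever pivot, on the wheel's axis. Swing 50 degrees (135 mm at the handle), ended each side by a rubber stop, felt as a rise of force (about 3.3 N per mm). Counter-clockwise drives the wheel, about 3 N at the handle; clockwise is free, under 1 N. The arm is clamped on a slotted plate: mid-swing lies at -90 degrees from the indexer's x axis, unknown by up to 13 degrees either way, fixed in use.
There are look-alikes about, which are no part of the job. Of the things that look like the part that bears vial_center, the middle-sized one is meant.

How it is judged:
By the outcome, as a careful person would: the job done as asked, in the order asked, and still so for the second after the job is handed in, with the robot touching nothing.
It also fails if it takes over 72 s, if anything falls off the work surface, if the arm or the gripper's body presses on something with over 40 N, if the wrist force passes 120 N, or if a joint passes its speed limit or range.

## Working session

There is one attempt and no reset: what is moved stays moved. The work goes in short steps, Python scripts to look and compute and a tool call to move; the robot and the scene stay as the last step left them, time stands still between calls to the robot, and variables do not carry over. Pictures are saved under pics/ and viewed, about 8 in all and at most 12, crops included, and the job is handed in when it is done.

Besides the shell and the picture viewer there is one more tool, called as name(argument=value, ...), one argument or row to a line, values as JSON. servo_tool: Moves the arm, as the interface text tells. Its arguments: {"type":"object","properties":{"targets":{"type":"array","items":{"type":"array","items":{"type":"array","items":{"type":"number"}}}},"gripper":{"type":"number"},"squeeze":{"type":"number"}},"required":["targets"]}

```bash
ls; mkdir -p pics; cat > h.py <<'E'
import numpy as np, cv2
from cell import ctrl
from scipy.spatial.transform import Rotation as R
def T_of(s,name,st):
    if name!='wrist': return np.array(s['extrinsics'])
    T=np.eye(4);T[:3,:3]=R.from_rotvec(st['orientation']).as_matrix();T[:3,3]=st['tcp_pos']
    return T@np.array(s['tool_from_camera'])
def snap(name):
    st=ctrl.read_state(); s=ctrl.snapshot(name); s['T']=T_of(s,name,st); return s
def px(s,u,v,d=None,z=None):
    K=np.array(s['camera_matrix']);T=s['T']
    r=np.array([(u-K[0,2])/K[0,0],-(v-K[1,2])/K[1,1],-1.])
    if z is not None:
        w=T[:3,:3]@r; return T[:3,3]+w*(z-T[2,3])/w[2]
    if d is None: d=s['depth'][int(v),int(u)]
    return (T@np.r_[r*d,1])[:3]
def cloud(s):
    K=np.array(s['camera_matrix']);d=s['depth'];v,u=np.mgrid[:400,:640]
    p=np.stack([(u-K[0,2])/K[0,0]*d,-(v-K[1,2])/K[1,1]*d,-d],-1)
    return p@s['T'][:3,:3].T+s['T'][:3,3]
E
python3 - <<'E'
from h import *
st=ctrl.read_state();print({k:np.round(v,3).tolist() for k,v in st.items()},ctrl.tcp_to_grasp)
ims=[]
for n in ('top','side'):
    s=snap(n);ims.append(s['frame']);np.savez(f'{n}.npz',**{k:np.array(v) for k,v in s.items()})
    for t in ['indexer','wheel','pocket','handle_grip','stops','vial_center','stain','slides','cup','wheel_axis']:
        try: print(n,t,[(np.round(r['position'],3).tolist(),round(r['confidence'],2)) for r in ctrl.look_for(t,n)[:4]])
        except Exception as e: print(n,t,e)
cv2.imwrite('pics/top.png',ims[0]);cv2.imwrite('pics/side.png',ims[1])
E
```

```text
pics
{'time': 0.0, 'qpos': [1.124, 0.427, 0.074, 1.607, -0.034, 1.111, -0.067], 'joint_velocities': [0.001, 0.001, 0.001, -0.001, -0.001, -0.001, -0.001], 'effort': [-0.0, -94.981, 3.761, -46.349, 0.019, 0.01, -0.0], 'tcp_pos': [0.198, -0.645, 0.231], 'orientation': [-3.106, -0.466, 0.0], 'wrist_force': [-0.376, 0.172, -0.359], 'ft_torque': [-0.048, 0.023, 0.013], 'width': 0.085} 0.0187
top indexer [([0.546, -0.08, 0.024], 0.87)]
top wheel [([0.544, -0.055, 0.047], 0.81)]
top pocket [([0.545, -0.055, 0.045], 0.85)]
top handle_grip [([0.607, -0.181, 0.025], 0.75), ([0.432, 0.284, 0.054], 0.3)]
top stops [([0.626, -0.143, 0.026], 0.62)]
top vial_center [([0.429, 0.281, 0.052], 0.64), ([0.46, 0.215, 0.085], 0.59), ([0.626, -0.143, 0.026], 0.42)]
top stain [([0.617, 0.306, 0.076], 0.61), ([0.55, -0.084, 0.029], 0.52)]
top slides [([0.419, -0.346, 0.032], 0.86)]
top cup [([0.545, -0.078, 0.027], 0.2)]
top wheel_axis [([0.55, -0.053, 0.045], 0.68)]
side indexer [([0.541, -0.008, 0.051], 0.55)]
side wheel []
side pocket [([0.544, -0.023, 0.061], 0.68)]
side handle_grip []
side stops [([0.544, -0.023, 0.056], 0.52)]
side vial_center [([0.432, 0.298, 0.037], 0.91), ([0.391, 0.236, 0.028], 0.78), ([0.462, 0.239, 0.05], 0.57)]
side stain [([0.616, 0.334, 0.062], 0.95)]
side slides [([0.417, -0.321, 0.031], 0.83)]
side cup [([0.585, -0.345, 0.05], 0.66)]
side wheel_axis [([0.545, -0.018, 0.053], 0.81), ([0.544, -0.01, 0.039], 0.17)]
```

View pics/top.png

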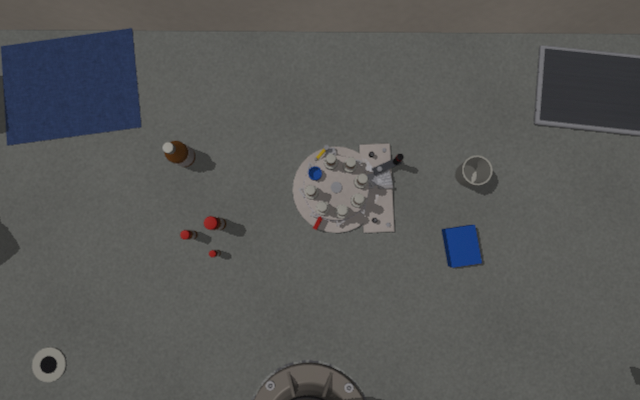

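View pics/side.png

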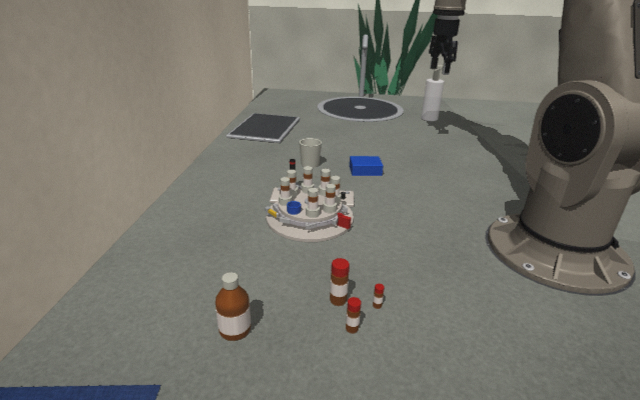

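Top view: the wheel axis is near (337,188), the red mark (318,223), the blue pocket (315,174), the handle (398,159) and the yellow pawl (321,154). There are three red-capped vials: large (212,223), middle (186,235) and small (213,254). The middle-sized one is the target, and it matches the one at (354,315) in the side view. Next I measure and make an enlarged crop.

```bash
python3 - <<'E'
from h import *
s=dict(np.load('top.npz'));P=cloud(s);f=s['frame'].astype(int);hsv=cv2.cvtColor(s['frame'],cv2.COLOR_BGR2HSV)
print('cam',s['T'][:3,3].round(3),s['camera_matrix'][0,0])
def comp(m,name,mn=4):
    n,l,st,c=cv2.connectedComponentsWithStats(m.astype(np.uint8))
    for i in range(1,n):
        if st[i,4]>=mn:
            q=P[l==i];print(name,c[i].round(1),st[i,4],'med',np.median(q,0).round(4),'zmax',np.percentile(q[:,2],90).round(3))
H,S,V=[hsv[...,i] for i in range(3)]
win=np.zeros(H.shape,bool);win[130:280,160:430]=1
comp(win&((H<8)|(H>172))&(S>170)&(V>80),'red')
comp(win&(H>100)&(H<130)&(S>150),'blue')
comp(win&(H>18)&(H<32)&(S>150)&(V>90),'yel')
comp(win&(V<45),'dark')
cup=win&(np.abs(P[...,2]-.106)<.006);cup[:,:290]=0;comp(cup,'caps')
for u,v,z in [(398,159,.088),(315,174,.062),(337,188,.044),(318,223,.04)]: print(u,v,px(s,u,v,z=z).round(4))
# circle fit to base disc etc
m=win&(P[...,2]>.036)&(P[...,2]<.05); m[:, :285]=0
q=P[m];print('wheel top med',q.mean(0),len(q))
a=cv2.resize(s['frame'][135:245,280:425],None,fx=5.5,fy=5.5,interpolation=cv2.INTER_CUBIC)
cv2.imwrite('pics/crop1.png',np.clip(a*1.3,0,255).astype(np.uint8))
E
```

```text
cam [ 0.441 -0.043  0.966] 399.30024145122997
red [210.2 222.6] 122 med [0.4603 0.2237 0.084 ] zmax 0.086
red [317.4 222.4] 41 med [ 0.4681 -0.012   0.0365] zmax 0.04
red [184.7 234.5] 56 med [0.4334 0.2879 0.0597] zmax 0.062
red [212.1 253.3] 31 med [0.3921 0.2279 0.0457] zmax 0.047
blue [314.6 173. ] 130 med [ 0.5812 -0.0051  0.0472] zmax 0.063
yel [320.5 153.5] 26 med [ 0.6308 -0.0167  0.0323] zmax 0.034
dark [186.1 152.9] 17 med [0.621  0.2915 0.0654] zmax 0.068
dark [370.2 155.3] 6 med [ 0.6293 -0.1347  0.0237] zmax 0.027
dark [397.6 159.5] 77 med [ 0.6114 -0.1925  0.0776] zmax 0.089
dark [217.8 219.2] 6 med [0.4698 0.2114 0.0628] zmax 0.076
dark [224.6 223.2] 9 med [0.4623 0.2098 0.0156] zmax 0.02
dark [191.  232.5] 4 med [0.4382 0.2793 0.045 ] zmax 0.048
dark [196. 234.] 5 med [0.4348 0.2775 0.0148] zmax 0.016
caps [330.9 158.4] 78 med [ 0.6057 -0.0419  0.1059] zmax 0.108
caps [350.8 162. ] 78 med [ 0.5977 -0.0855  0.1064] zmax 0.108
caps [362.7 178.6] 81 med [ 0.5611 -0.1119  0.1063] zmax 0.108
caps [310.5 189.9] 80 med [0.535  0.0013 0.1064] zmax 0.108
caps [359.1 198.5] 80 med [ 0.5184 -0.1038  0.1066] zmax 0.108
caps [322.2 206.6] 79 med [ 0.4989 -0.0244  0.1066] zmax 0.108
caps [342.3 210.1] 77 med [ 0.4929 -0.0676  0.1061] zmax 0.108
398 159 [ 0.6094 -0.1904  0.088 ]
315 174 [ 0.5768 -0.0059  0.062 ]
337 188 [ 0.5476 -0.057   0.044 ]
318 223 [ 0.4657 -0.0143  0.04  ]
wheel top med [ 0.54732265 -0.05302098  0.04441898] 2192
```

View pics/crop1.png

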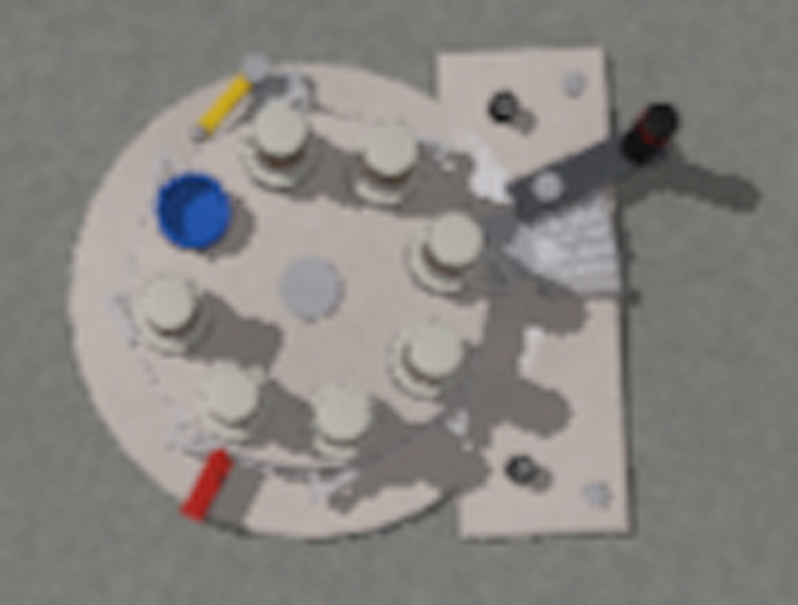

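The enlarged crop shows the black handle with its red band at crop (650,135), the pawl at (225,105), the two stops at (503,107) and (520,470), and the blue pocket at (193,210). The caps give the wheel axis as (0.5485, -0.055). The pocket is at about 58°, the mark at about 153°, and the handle at -66° near (0.612, -0.196). I'll move above the handle with the jaws tangential and cage the post loosely.

servo_tool(
  targets=[
    [[25,28,0,6],[50,56,0,12],[80,87,0,19],[110,119,0,26],[140,152,0,33],[170,184,0,40],[200,217,0,47],[230,249,0,54],[260,282,0,61],[290,314,0,68],[320,347,-5,75],[350,379,-10,82],[380,412,-15,89],[405,440,-25,95],[414,449,-31,97],[414,449,-31,97],[414,449,-31,97]],
  ],
  gripper=0.2,
)

```text
time: 3.22
tcp_pos: [0.6113, -0.1978, 0.2005]
orientation: [1.713, 2.633, -0.001]
wrist_force: [0.7, 0.5, -0.3]
width: 0.0342
```

```bash
python3 - <<'E'
from h import *
st=ctrl.read_state();print({k:np.round(v,3).tolist() for k,v in st.items() if k!='effort'})
M=R.from_rotvec(st['orientation']).as_matrix();print('ydir',np.degrees(np.arctan2(M[1,1],M[0,1])))
s=snap('wrist');cv2.imwrite('pics/w1.png',s['frame']);P=cloud(s)
hsv=cv2.cvtColor(s['frame'],cv2.COLOR_BGR2HSV)
m=(P[...,2]>.084)&(P[...,2]<.092)&(s['depth']>0)&(np.hypot(P[...,0]-.612,P[...,1]+.196)<.03)
print(m.sum(),P[m].mean(0) if m.any() else '', P[m].min(0) if m.any() else '',P[m].max(0) if m.any() else '')
E
```

```text
{'time': 3.225, 'qpos': [0.55, 0.437, -0.447, 1.689, 0.212, 1.064, 0.453], 'joint_velocities': [0.004, -0.006, -0.002, 0.0, -0.001, -0.001, 0.0], 'tcp_pos': [0.611, -0.198, 0.201], 'orientation': [1.713, 2.633, -0.001], 'wrist_force': [0.731, 0.521, -0.318], 'ft_torque': [-0.011, -0.02, -0.034], 'width': 0.034}
ydir 23.895098546118938
358 [ 0.61330612 -0.19386402  0.08846865] [ 0.60572334 -0.20211587  0.08404173] [ 0.62146762 -0.18672973  0.09100145]
```

View pics/w1.png

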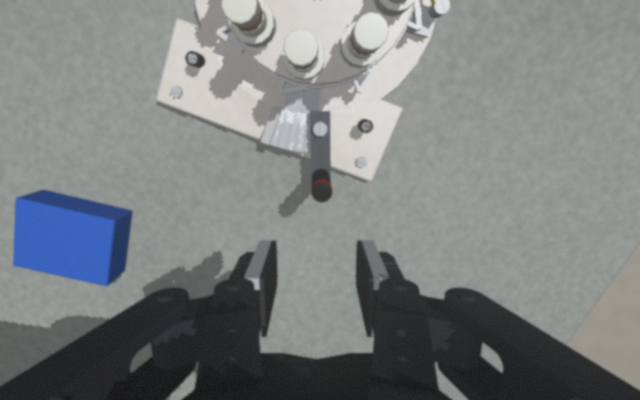

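The wrist view shows the handle at (321,187), centred between the fingers. Measured centre is (0.6133, -0.1945), r = 154 mm at -65°. I'll descend over it.

servo_tool(
  targets=[
    [[2,3,-30,0],[2,3,-70,0],[2,3,-105,0],[2,3,-130,0],[2,3,-143,0],[2,3,-145,0],[2,3,-145,0]],
  ],
)

```text
time: 4.15
tcp_pos: [0.6139, -0.1952, 0.0567]
orientation: [1.713, 2.631, -0.001]
wrist_force: [0.8, -0.5, -0.2]
width: 0.0341
```

servo_tool(
  targets=[
    [[0,0,0,0],[0,0,0,0],[0,0,0,0]],
  ],
  gripper=0.48,
)

```text
time: 4.53
tcp_pos: [0.614, -0.1952, 0.057]
orientation: [1.713, 2.631, -0.001]
wrist_force: [-0.7, -1.0, 0.2]
width: 0.0223
```

```bash
cat > arc.py <<'E'
import sys;from h import *
C=np.array([.5485,-.055]);st=ctrl.read_state();p=np.array(st['tcp_pos'])
d=p[:2]-C;th=np.arctan2(d[1],d[0]);t=np.array([-np.sin(th),np.cos(th)])
M=R.from_rotvec(st['orientation']).as_matrix()
print('th',np.degrees(th).round(2),'r',np.hypot(*d).round(4),'z',p[2].round(4),'y-dir minus tangent',(np.degrees(np.arctan2(M[1,1],M[0,1])-th)-90).round(1)%180,'Ft',(np.array(st['wrist_force'])[:2]@t).round(2),'F',np.round(st['wrist_force'],2),'w',round(st['width'],4),'t',st['time'])
for a in map(float,sys.argv[1:]):
    q=C+.155*np.array([np.cos(np.radians(a)+0),np.sin(np.radians(a))])
    print(a,((q-p[:2])*1000).round(1),'turn',round(a-np.degrees(th),1))
E
python3 arc.py -68 -71 -74 -77 -80 -83 -86 -89 -92 -95 -98 -101 -104 -107 -110
```

```text
th -64.97 r 0.1548 z 0.057 y-dir minus tangent 178.8 Ft -1.07 F [-0.7  -1.01  0.22] w 0.0223 t 4.525
-68.0 [-7.4 -3.5] turn -3.0
-71.0 [-15.   -6.3] turn -6.0
-74.0 [-22.8  -8.8] turn -9.0
-77.0 [-30.6 -10.8] turn -12.0
-80.0 [-38.6 -12.4] turn -15.0
-83.0 [-46.6 -13.6] turn -18.0
-86.0 [-54.7 -14.4] turn -21.0
-89.0 [-62.8 -14.7] turn -24.0
-92.0 [-70.9 -14.7] turn -27.0
-95.0 [-79.  -14.2] turn -30.0
-98.0 [-87.1 -13.2] turn -33.0
-101.0 [-95.1 -11.9] turn -36.0
-104.0 [-103.   -10.2] turn -39.0
-107.0 [-110.8   -8. ] turn -42.0
-110.0 [-118.5   -5.4] turn -45.0
```

servo_tool(
  targets=[
    [[-7,-4,0,-3],[-15,-6,0,-6],[-23,-9,0,-9],[-31,-11,0,-12],[-39,-12,0,-15],[-47,-14,0,-18],[-55,-14,0,-21],[-63,-15,0,-24],[-71,-15,0,-27],[-79,-14,0,-30],[-84,-14,0,-32],[-87,-13,0,-33],[-87,-13,0,-33]],
  ],
)

```text
time: 6.15
tcp_pos: [0.5268, -0.2082, 0.0571]
orientation: [2.39, 2.036, -0.002]
wrist_force: [0.4, -0.0, 0.7]
width: 0.022
```

```bash
python3 arc.py -99 -100 -101 -102 -103 -104 -105 -106 -107 -108 -109 -110 -111 -112 -113 -114 -115 -116; cat >ang.py <<'E'
from h import *
def wheel(pub=True):
    s=snap('top');P=cloud(s);hsv=cv2.cvtColor(s['frame'],cv2.COLOR_BGR2HSV);H,S,V=[hsv[...,i] for i in range(3)]
    C=np.array([.5485,-.055]);z=P[...,2];d=P[...,:2]-C;r=np.hypot(d[...,0],d[...,1])
    m=(abs(z-.106)<.006)&(r>.035)&(r<.08)
    n,l,st,c=cv2.connectedComponentsWithStats(m.astype(np.uint8));out=[]
    for i in range(1,n):
        if 60<=st[i,4]<=110:
            q=np.median(P[l==i],0)[:2]-C
            if abs(np.hypot(*q)-.058)<.004: out.append(np.degrees(np.arctan2(q[1],q[0])))
    out=np.array(out);off=np.degrees(np.angle(np.exp(8j*np.radians(out)).mean()))/8
    b=(H>100)&(H<130)&(S>150)&(r<.085);q=np.median(P[b],0)[:2]-C if b.sum()>10 else np.array([np.nan]*2)
    print('caps',np.sort(out).round(1),'mod45 offset',off.round(2),'blue raw',np.degrees(np.arctan2(q[1],q[0])).round(1),b.sum())
    return s
if __name__=='__main__': wheel()
E
python3 ang.py
```

```text
th -98.05 r 0.1548 z 0.0571 y-dir minus tangent 178.9 Ft 0.43 F [ 0.43 -0.05  0.68] w 0.022 t 6.15
-99.0 [-2.6  0.2] turn -0.9
-100.0 [-5.2  0.6] turn -1.9
-101.0 [-7.9  1.1] turn -2.9
-102.0 [-10.5   1.6] turn -3.9
-103.0 [-13.2   2.2] turn -4.9
-104.0 [-15.8   2.8] turn -5.9
-105.0 [-18.4   3.5] turn -6.9
-106.0 [-21.    4.2] turn -7.9
-107.0 [-23.6   5. ] turn -8.9
-108.0 [-26.2   5.8] turn -9.9
-109.0 [-28.8   6.7] turn -10.9
-110.0 [-31.3   7.6] turn -11.9
-111.0 [-33.9   8.5] turn -12.9
-112.0 [-36.4   9.5] turn -13.9
-113.0 [-38.9  10.6] turn -14.9
-114.0 [-41.4  11.6] turn -15.9
-115.0 [-43.8  12.8] turn -16.9
-116.0 [-46.3  13.9] turn -17.9
caps [-167.1 -121.8  -77.5  -31.7   12.9  103.4  148.3] mod45 offset 13.08 blue raw 56.6 127
```

servo_tool(
  targets=[
    [[-1.3,0.1,0,-0.5],[-2.6,0.2,0,-1],[-4,0.4,0,-1.4],[-4,0.4,0,-1.4]],
  ],
)

```text
time: 6.7
tcp_pos: [0.5227, -0.2078, 0.0569]
orientation: [2.415, 2.007, -0.002]
wrist_force: [0.7, 0.5, -0.0]
width: 0.0224
```

servo_tool(
  targets=[
    [[-1.3,0.2,0,-0.5],[-2.6,0.5,0,-1],[-4,0.8,0,-1.5],[-4,0.8,0,-1.5]],
  ],
)

```text
time: 7.2
tcp_pos: [0.5185, -0.207, 0.0569]
orientation: [2.441, 1.975, -0.002]
wrist_force: [0.6, -0.2, -0.6]
width: 0.0219
```

servo_tool(
  targets=[
    [[-1.3,0.3,0,-0.5],[-2.6,0.6,0,-1],[-4,0.9,0,-1.5],[-4,0.9,0,-1.5]],
  ],
)

```text
time: 7.7
tcp_pos: [0.5144, -0.2061, 0.057]
orientation: [2.467, 1.943, -0.003]
wrist_force: [0.2, 0.3, -0.1]
width: 0.0223
```

servo_tool(
  targets=[
    [[-1.5,0.3,0,-0.6],[-3,0.7,0,-1.1],[-3,0.7,0,-1.1]],
  ],
)

```text
time: 8.07
tcp_pos: [0.5117, -0.2054, 0.0571]
orientation: [2.485, 1.919, -0.002]
wrist_force: [3.3, 0.2, -2.4]
width: 0.0218
```

servo_tool(
  targets=[
    [[-1.5,0.4,0,-0.6],[-3,0.8,0,-1.1],[-3,0.8,0,-1.1]],
  ],
)

```text
time: 8.45
tcp_pos: [0.5098, -0.2048, 0.0573]
orientation: [2.502, 1.894, 0.001]
wrist_force: [8.9, -3.3, -6.8]
width: 0.0223
```

Back stop is felt: about 9.5 N at TCP angle -105°. Now the forward stroke, expecting the forward stop at TCP about -52°.

```bash
python3 arc.py -103 -100 -97 -94 -91 -88 -85 -82 -79 -76 -73 -70 -67 -64 -61 -58 -57
```

```text
th -104.48 r 0.1547 z 0.0573 y-dir minus tangent 178.7 Ft 9.5 F [ 8.95 -3.35 -6.78] w 0.0223 t 8.45
-103.0 [ 3.8 -1.2] turn 1.5
-100.0 [11.8 -2.8] turn 4.5
-97.0 [19.8 -4. ] turn 7.5
-94.0 [27.9 -4.8] turn 10.5
-91.0 [36.  -5.2] turn 13.5
-88.0 [44.1 -5.1] turn 16.5
-85.0 [52.2 -4.6] turn 19.5
-82.0 [60.3 -3.7] turn 22.5
-79.0 [68.3 -2.3] turn 25.5
-76.0 [76.2 -0.6] turn 28.5
-73.0 [84.   1.6] turn 31.5
-70.0 [91.7  4.2] turn 34.5
-67.0 [99.3  7.1] turn 37.5
-64.0 [106.6  10.5] turn 40.5
-61.0 [113.8  14.2] turn 43.5
-58.0 [120.8  18.4] turn 46.5
-57.0 [123.1  19.8] turn 47.5
```

servo_tool(
  targets=[
    [[4,-1,0,1.5],[12,-3,0,4.5],[20,-4,0,7.5],[28,-5,0,10.5],[36,-5,0,13.5],[44,-5,0,16.5],[52,-5,0,19.5],[60,-4,0,22.5],[68,-2,0,25.5],[76,-1,0,28.5],[84,2,0,31.5],[92,4,0,34.5],[99,7,0,37.5],[107,11,0,40.5],[114,14,0,43.5],[119,17,0,45.5],[121,18,0,46.5],[121,18,0,46.5]],
  ],
)

```text
time: 10.7
tcp_pos: [0.6307, -0.1866, 0.0571]
orientation: [1.552, 2.728, 0.003]
wrist_force: [-2.1, -0.6, -0.6]
width: 0.022
```

```bash
python3 arc.py -57 -56 -55 -54 -53 -52 -51 -50 -49; python3 ang.py
```

```text
th -57.99 r 0.1552 z 0.0571 y-dir minus tangent 178.7 Ft -2.08 F [-2.06 -0.63 -0.62] w 0.022 t 10.7
-57.0 [2.2 1.6] turn 1.0
-56.0 [4.4 3.1] turn 2.0
-55.0 [6.7 4.6] turn 3.0
-54.0 [8.9 6.2] turn 4.0
-53.0 [11.   7.8] turn 5.0
-52.0 [13.2  9.4] turn 6.0
-51.0 [15.3 11.1] turn 7.0
-50.0 [17.4 12.8] turn 8.0
-49.0 [19.4 14.6] turn 9.0
caps [-169.9 -125.6  -80.1  -34.8    8.8   55.2  145.3] mod45 offset 9.85 blue raw 97.1 132
```

The pawl caught: the pocket went from 58° to 100°. Now I'll feel for the forward stop.

servo_tool(
  targets=[
    [[2.2,1.6,0,1],[4.4,3.1,0,2],[6.7,4.6,0,3],[6.7,4.6,0,3]],
  ],
)

```text
time: 11.25
tcp_pos: [0.6378, -0.1819, 0.0573]
orientation: [1.479, 2.768, 0.004]
wrist_force: [-0.7, -1.6, -0.4]
width: 0.0222
```

servo_tool(
  targets=[
    [[1.2,0.9,0,0.5],[2.4,1.7,0,1.1],[2.4,1.7,0,1.1]],
  ],
)

```text
time: 11.62
tcp_pos: [0.6404, -0.1801, 0.0573]
orientation: [1.452, 2.782, 0.004]
wrist_force: [-1.0, -2.6, -0.8]
width: 0.022
```

servo_tool(
  targets=[
    [[1.2,0.9,0,0.5],[2.4,1.7,0,1.1],[2.4,1.7,0,1.1]],
  ],
)

```text
time: 12.0
tcp_pos: [0.6429, -0.1783, 0.0573]
orientation: [1.425, 2.796, 0.004]
wrist_force: [-1.3, -1.9, -1.3]
width: 0.0221
```

servo_tool(
  targets=[
    [[1.2,0.9,0,0.5],[2.3,1.9,0,1.1],[2.3,1.9,0,1.1]],
  ],
)

```text
time: 12.38
tcp_pos: [0.6454, -0.1763, 0.0573]
orientation: [1.397, 2.81, 0.005]
wrist_force: [-0.5, -1.5, -1.4]
width: 0.0224
```

```bash
python3 arc.py -51 -50 -49 -48 -47; python3 ang.py
```

```text
th -51.36 r 0.1552 z 0.0573 y-dir minus tangent 178.5 Ft -1.3 F [-0.46 -1.5  -1.43] w 0.0224 t 12.375
-51.0 [0.6 0.8] turn 0.4
-50.0 [2.7 2.5] turn 1.4
-49.0 [4.8 4.3] turn 2.4
-48.0 [6.8 6.1] turn 3.4
-47.0 [8.8 7.9] turn 4.4
caps [-163.2 -118.1  -73.2  -28.9   15.5   60.5  150.5] mod45 offset 16.16 blue raw 103.9 124
```

servo_tool(
  targets=[
    [[1,1,0,0.5],[2.1,1.9,0,1],[2.1,1.9,0,1]],
  ],
)

```text
time: 12.8
tcp_pos: [0.6476, -0.1744, 0.0573]
orientation: [1.373, 2.822, 0.005]
wrist_force: [-0.8, -2.2, -0.8]
width: 0.0221
```

servo_tool(
  targets=[
    [[1,1,0,0.5],[2,1.8,0,1],[2,1.8,0,1]],
  ],
)

```text
time: 13.18
tcp_pos: [0.649, -0.1732, 0.0573]
orientation: [1.349, 2.834, 0.003]
wrist_force: [-4.7, -4.6, 1.9]
width: 0.0224
```

```bash
python3 arc.py; python3 ang.py;python3 arc.py -53 -56 -59 -62 -65 -68 -71 -74 -77 -80 -83 -86 -89 -92 -95 -98 -100 -101
```

```text
th -49.62 r 0.1552 z 0.0573 y-dir minus tangent 178.7 Ft -6.6 F [-4.73 -4.62  1.92] w 0.0224 t 13.175
caps [-162.9 -117.6  -71.1  -27.    17.6   63.3  153.1] mod45 offset 17.91 blue raw 106.1 126
th -49.62 r 0.1552 z 0.0572 y-dir minus tangent 178.7 Ft -7.44 F [-5.15 -5.43  1.45] w 0.0227 t 13.225
-53.0 [-7.2 -5.6] turn -3.4
-56.0 [-13.8 -10.3] turn -6.4
-59.0 [-20.7 -14.7] turn -9.4
-62.0 [-27.7 -18.7] turn -12.4
-65.0 [-35.  -22.3] turn -15.4
-68.0 [-42.4 -25.5] turn -18.4
-71.0 [-50.  -28.4] turn -21.4
-74.0 [-57.8 -30.8] turn -24.4
-77.0 [-65.6 -32.8] turn -27.4
-80.0 [-73.6 -34.4] turn -30.4
-83.0 [-81.6 -35.6] turn -33.4
-86.0 [-89.7 -36.4] turn -36.4
-89.0 [-97.8 -36.8] turn -39.4
-92.0 [-105.9  -36.7] turn -42.4
-95.0 [-114.   -36.2] turn -45.4
-98.0 [-122.1  -35.3] turn -48.4
-100.0 [-127.4  -34.4] turn -50.4
-101.0 [-130.1  -34. ] turn -51.4
```

The forward stop is felt and the pocket is at 107.9°, so exactly one more notch of 45° is left. Return stroke.

servo_tool(
  targets=[
    [[-7,-6,0,-3.4],[-14,-10,0,-6.4],[-21,-15,0,-9.4],[-28,-19,0,-12.4],[-35,-22,0,-15.4],[-42,-26,0,-18.4],[-50,-28,0,-21.4],[-58,-31,0,-24.4],[-66,-33,0,-27.4],[-74,-34,0,-30.4],[-82,-36,0,-33.4],[-90,-36,0,-36.4],[-98,-37,0,-39.4],[-106,-37,0,-42.4],[-114,-36,0,-45.4],[-122,-35,0,-48.4],[-127,-34,0,-50.4],[-130,-34,0,-51.4],[-130,-34,0,-51.4]],
  ],
)

```text
time: 15.6
tcp_pos: [0.519, -0.2072, 0.0573]
orientation: [2.444, 1.968, 0.001]
wrist_force: [0.4, -1.4, 0.3]
width: 0.0222
```

```bash
python3 ang.py;python3 arc.py -102 -103 -104 -105 -106
```

```text
caps [-162.9 -117.5  -71.3  -27.    17.6   63.1  153.1] mod45 offset 17.86 blue raw 106.0 126
th -100.92 r 0.155 z 0.0573 y-dir minus tangent 178.6 Ft -0.66 F [-0.74 -0.31 -0.43] w 0.0218 t 15.65
-102.0 [-2.9  0.6] turn -1.1
-103.0 [-5.5  1.2] turn -2.1
-104.0 [-8.1  1.8] turn -3.1
-105.0 [-10.8   2.5] turn -4.1
-106.0 [-13.4   3.2] turn -5.1
```

servo_tool(
  targets=[
    [[-2,0.4,0,-0.7],[-4,0.8,0,-1.5],[-6,1.3,0,-2.3],[-8.1,1.8,0,-3.1],[-9.4,2.1,0,-3.6],[-9.4,2.1,0,-3.6]],
  ],
)

```text
time: 16.4
tcp_pos: [0.5106, -0.2052, 0.0575]
orientation: [2.503, 1.89, 0.003]
wrist_force: [6.5, -1.8, -4.7]
width: 0.0221
```

```bash
python3 arc.py -104 -101 -98 -95 -92 -89 -86 -83 -80 -77 -74 -71 -68 -65 -62 -59 -56 -54 -53
```

```text
th -104.15 r 0.1549 z 0.0575 y-dir minus tangent 178.2 Ft 6.78 F [ 6.54 -1.8  -4.7 ] w 0.0221 t 16.4
-104.0 [ 0.4 -0.2] turn 0.1
-101.0 [ 8.3 -2. ] turn 3.1
-98.0 [16.3 -3.3] turn 6.1
-95.0 [24.3 -4.2] turn 9.1
-92.0 [32.4 -4.7] turn 12.1
-89.0 [40.6 -4.8] turn 15.1
-86.0 [48.7 -4.4] turn 18.1
-83.0 [56.7 -3.7] turn 21.1
-80.0 [64.8 -2.5] turn 24.1
-77.0 [72.7 -0.8] turn 27.1
-74.0 [80.6  1.2] turn 30.1
-71.0 [88.3  3.6] turn 33.1
-68.0 [95.9  6.5] turn 36.1
-65.0 [103.4   9.7] turn 39.1
-62.0 [110.6  13.3] turn 42.1
-59.0 [117.7  17.3] turn 45.1
-56.0 [124.5  21.7] turn 48.1
-54.0 [129.   24.8] turn 50.1
-53.0 [131.1  26.4] turn 51.1
```

Back stop felt again (6.8 N), so forward.

servo_tool(
  targets=[
    [[4,-1,0,1.5],[12,-3,0,4.5],[20,-4,0,7.5],[28,-4.5,0,10.5],[36,-5,0,13.5],[45,-4.5,0,16.5],[53,-4,0,19.5],[61,-3,0,22.5],[69,-2,0,25.5],[77,0,0,28.5],[85,2.5,0,31.5],[92,5,0,34.5],[100,8,0,37.5],[107,11.5,0,40.5],[114,15,0,43.5],[121,19.5,0,46.5],[126,23,0,49],[129,25,0,50.1],[131,26.4,0,51.1],[131,26.4,0,51.1]],
  ],
)

```text
time: 18.9
tcp_pos: [0.6417, -0.1786, 0.0574]
orientation: [1.444, 2.786, 0.006]
wrist_force: [-0.6, -1.0, -1.6]
width: 0.0222
```

```bash
python3 ang.py;python3 arc.py -52 -51 -50 -49 -48
```

```text
caps [-165.2 -119.8  -75.8  -30.8   15.3   59.4  104. ] mod45 offset 14.6 blue raw 148.3 124
th -53.02 r 0.1547 z 0.0574 y-dir minus tangent 178.2 Ft -0.35 F [-0.28 -0.2  -1.38] w 0.0223 t 18.95
-52.0 [2.4 1.5] turn 1.0
-51.0 [4.5 3.2] turn 2.0
-50.0 [6.6 4.9] turn 3.0
-49.0 [8.6 6.6] turn 4.0
-48.0 [10.6  8.4] turn 5.0
```

servo_tool(
  targets=[
    [[1.2,0.8,0,0.5],[2.4,1.5,0,1],[3.5,2.4,0,1.5],[4.5,3.2,0,2],[5.5,4,0,2.5],[6.6,4.9,0,3],[7.2,5.4,0,3.3],[7.2,5.4,0,3.3]],
  ],
)

```text
time: 19.95
tcp_pos: [0.6483, -0.1734, 0.0573]
orientation: [1.364, 2.827, 0.005]
wrist_force: [-6.1, -1.4, 0.9]
width: 0.0223
```

```bash
python3 arc.py;python3 ang.py
```

```text
th -49.87 r 0.1549 z 0.0573 y-dir minus tangent 178.4 Ft -5.54 F [-6.07 -1.4   0.88] w 0.0223 t 19.95
caps [-163.1 -117.7  -72.7  -27.    17.6   62.8  107.7] mod45 offset 17.52 blue raw 151.5 130
```

Pocket now stands at 152.5° against the mark at about 153°, with the forward stop felt at 5.5 N. I'll back off, lift clear, then go to the middle vial. The three candidates are 86, 60 and 47 mm tall; the 60 mm one at (0.433, 0.288) matches the description.

servo_tool(
  targets=[
    [[-2.2,-1.8,0,0],[-2.2,-1.8,0,0],[-2.2,-1.8,25,0],[-2.2,-1.8,65,0],[-2.2,-1.8,110,0],[-2.2,-1.8,145,0],[-2.2,-1.8,150,0]],
  ],
)

```text
time: 20.88
tcp_pos: [0.6477, -0.1751, 0.2105]
orientation: [1.361, 2.823, 0.007]
wrist_force: [-0.5, -0.4, -0.1]
width: 0.0221
```

servo_tool(
  targets=[
    [[-8,18,0,-2],[-25,54,0,-5],[-46,98,0,-9],[-67,143,0,-13],[-88,188,0,-17],[-109,233,0,-21],[-130,278,0,-25],[-151,323,0,-29],[-172,368,0,-33],[-192,412,0,-36],[-207,444,0,-38.5],[-213,462,0,-38.5],[-213,462,0,-38.5],[-213,462,0,-38.5]],
  ],
  gripper=-0.3,
)

```text
time: 22.62
tcp_pos: [0.435, 0.2861, 0.2101]
orientation: [2.216, 2.215, 0.002]
wrist_force: [0.7, -1.0, -0.1]
width: 0.0558
```

```bash
python3 - <<'E'
from h import *
import ang
ang.wheel()
st=ctrl.read_state();print(np.round(st['tcp_pos'],4),np.round(st['qpos'],2),np.round(st['wrist_force'],1),st['width'])
M=R.from_rotvec(st['orientation']).as_matrix();print('ydir',np.degrees(np.arctan2(M[1,1],M[0,1])))
s=snap('wrist');cv2.imwrite('pics/w2.png',s['frame']);P=cloud(s)
hsv=cv2.cvtColor(s['frame'],cv2.COLOR_BGR2HSV);H,S,V=[hsv[...,i] for i in range(3)]
m=((H<8)|(H>172))&(S>150)&(V>70)
n,l,stt,c=cv2.connectedComponentsWithStats(m.astype(np.uint8))
for i in range(1,n):
    if stt[i,4]>60:
        q=P[l==i];zt=np.percentile(q[:,2],95);t=q[abs(q[:,2]-zt)<.003];print(c[i].round(0),stt[i,4],'ztop',zt.round(4),'ctr',((t.min(0)+t.max(0))/2).round(4),t.mean(0).round(4),'span',(t.max(0)-t.min(0)).round(4))
E
```

```text
caps [-163.1 -117.7  -72.6  -27.1   17.5   63.   107.7] mod45 offset 17.54 blue raw 151.5 131
[0.4351 0.2859 0.2102] [-0.14  0.26 -0.66  1.94  0.19  1.   -0.89] [-0.   0.5  0.4] 0.05489756077486517
ydir -0.048320923536944435
[312. 178.] 412 ztop 0.0621 ctr [0.4318 0.2901 0.0613] [0.4318 0.2902 0.0609] span [0.0186 0.0192 0.0043]
[267. 239.] 179 ztop 0.0473 ctr [0.3898 0.2296 0.0463] [0.39   0.2297 0.046 ] span [0.0131 0.0139 0.004 ]
[345. 260.] 860 ztop 0.0861 ctr [0.4593 0.2261 0.085 ] [0.4591 0.2262 0.085 ] span [0.0274 0.0276 0.0038]
```

View pics/w2.png

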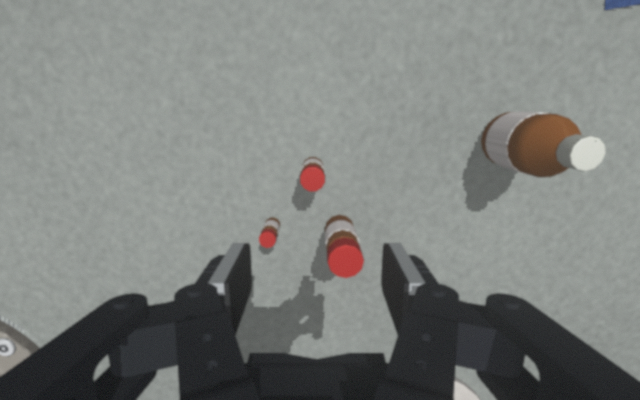

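The wrist view shows the middle vial at (312,178), the small one at (267,239) and the large one at (345,260). Cap tops are at 62, 47 and 86 mm, so the middle one (60 mm) at (0.4318, 0.2901) is meant. Descending and gripping.

servo_tool(
  targets=[
    [[-3,4,-25,0],[-3,4,-65,0],[-3,4,-105,0],[-3,4,-140,0],[-3,4,-165,0],[-3,4,-180,0],[-3,4,-184,0],[-3,4,-184,0],[-3,4,-184,0]],
  ],
)

```text
time: 23.85
tcp_pos: [0.4327, 0.2902, 0.0271]
orientation: [2.216, 2.213, 0.004]
wrist_force: [0.1, 0.8, -1.1]
width: 0.0554
```

servo_tool(
  targets=[
    [[0,0,0,0],[0,0,0,0],[0,0,0,0],[0,0,0,0],[0,0,0,0],[0,0,0,0]],
  ],
  gripper=1,
  squeeze=25,
)

```text
time: 24.6
tcp_pos: [0.4329, 0.2903, 0.0276]
orientation: [2.216, 2.213, 0.005]
wrist_force: [-1.7, -0.5, 7.8]
width: 0.0213
```

Grip width is 21.3 mm, which fits the vial. Lifting and going to hover over the pocket.

servo_tool(
  targets=[
    [[0,0,8,0],[0,0,25,0],[0,0,55,0],[0,0,95,0],[0,0,135,0],[0,0,165,0],[2,-12,175,-2],[8,-40,175,-5],[15,-75,175,-8],[23,-115,175,-11],[31,-155,175,-14],[39,-195,175,-17],[47,-235,175,-20],[54,-270,175,-23],[60,-298,175,-26],[63,-314,175,-27.5],[64,-318,175,-27.5],[64,-318,175,-27.5],[64,-318,175,-27.5]],
  ],
)

```text
time: 26.98
tcp_pos: [0.4968, -0.0266, 0.2026]
orientation: [2.677, 1.625, 0.002]
wrist_force: [-0.2, 0.2, -0.2]
width: 0.0213
```

```bash
cat > pk.py <<'E'
from h import *
from scipy.optimize import least_squares
st=ctrl.read_state();print(np.round(st['tcp_pos'],4),np.round(st['wrist_force'],1),round(st['width'],4),st['time'])
M=R.from_rotvec(st['orientation']).as_matrix();print('ydir',np.degrees(np.arctan2(M[1,1],M[0,1])),'tilt z',M[:,2].round(3))
s=snap('wrist');cv2.imwrite('pics/w3.png',s['frame']);P=cloud(s)
hsv=cv2.cvtColor(s['frame'],cv2.COLOR_BGR2HSV);H,S,V=[hsv[...,i] for i in range(3)]
d=s['depth']>0
b=(H>100)&(H<130)&(S>140)&d;b&=np.hypot(P[...,0]-.497,P[...,1]+.028)<.03
q=P[b];print('blue n',b.sum(),'z pct',np.percentile(q[:,2],[5,50,95]).round(4))
t=q[(q[:,2]>.0585)]
f=least_squares(lambda p:np.hypot(t[:,0]-p[0],t[:,1]-p[1])-p[2],[.497,-.028,.015],loss='soft_l1',f_scale=.001).x
print('rim fit',f.round(4),len(t),'bbox ctr',((t.min(0)+t.max(0))/2).round(4),'span',(t.max(0)-t.min(0)).round(4))
C=[];m=(abs(P[...,2]-.1065)<.004)&d
n,l,stt,c=cv2.connectedComponentsWithStats(m.astype(np.uint8))
for i in range(1,n):
    x0,y0,w,h,a=stt[i]
    if a>150 and x0>0 and y0>0 and x0+w<640 and y0+h<400:
        q=P[l==i];print('cap',c[i].round(0),a,((q.min(0)+q.max(0))/2).round(4),(q.max(0)-q.min(0)).round(3))
# pixel ellipse of rim
cnt,_=cv2.findContours(b.astype(np.uint8),cv2.RETR_EXTERNAL,cv2.CHAIN_APPROX_NONE)
k=max(cnt,key=cv2.contourArea);(u,v),ax,an=cv2.fitEllipse(k);print('ellipse',u,v,ax,px(s,u,v,z=.062).round(4))
E
python3 pk.py
```

```text
[ 0.4968 -0.0266  0.2026] [-0.2  0.2 -0.2] 0.0213 26.975
ydir -27.473331794776584 tilt z [ 0.006 -0.008 -1.   ]
blue n 631 z pct [0.046  0.0474 0.0635]
rim fit [ 0.4965 -0.0271  0.0141] 185 bbox ctr [ 0.4967 -0.0269  0.0617] span [0.0282 0.0295 0.0054]
cap [403. 116.] 867 [ 0.5744 -0.0028  0.106 ] [0.022 0.021 0.007]
cap [341. 142.] 812 [0.5301 0.0009 0.1059] [0.022 0.022 0.006]
cap [462. 141.] 849 [ 0.6027 -0.0368  0.1058] [0.022 0.022 0.007]
cap [479. 200.] 759 [ 0.5992 -0.0807  0.1059] [0.022 0.022 0.007]
cap [450. 253.] 681 [ 0.5654 -0.1092  0.1058] [0.022 0.022 0.006]
cap [396. 272.] 481 [ 0.5237 -0.1055  0.1058] [0.017 0.021 0.007]
ellipse 315.64776611328125 185.67127990722656 (31.322086334228516, 32.99103546142578) [ 0.4968 -0.0271  0.062 ]
```

View pics/w3.png

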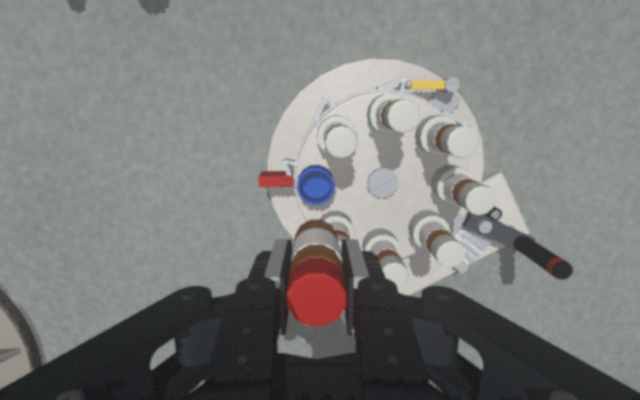

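```bash
python3 - <<'E'
from h import *
s=snap('wrist');P=cloud(s);hsv=cv2.cvtColor(s['frame'],cv2.COLOR_BGR2HSV);H,S,V=[hsv[...,i] for i in range(3)]
m=((H<8)|(H>172))&(S>150)&(V>60);m[:160]=0;m[200:]=0;m[:,:240]=0;m[:,310:]=0
m&=abs(P[...,2]-.04)<.004
q=P[m];c=(q.min(0)+q.max(0))/2;print(m.sum(),q.mean(0).round(4),c.round(4))
C=np.array([.5478,-.0540]);A=np.array([[.5744,-.0028],[.5301,.0009],[.6027,-.0368],[.5992,-.0807],[.5654,-.1092]])
from scipy.optimize import least_squares
f=least_squares(lambda p:np.hypot(*(A-p).T)-.058,C).x;print('axis',f.round(4))
for n,p in(('mark',q.mean(0)[:2]),('pocket',np.array([.4967,-.027]))):
    d=p-f;print(n,np.degrees(np.arctan2(d[1],d[0])).round(2),np.hypot(*d).round(4))
E
```

```text
232 [ 0.4641 -0.011   0.038 ] [ 0.4644 -0.0109  0.0393]
axis [ 0.5475 -0.0542]
mark 152.57 0.094
pocket 151.79 0.0576
```

The pocket agrees with the mark to about 1 mm. Lowering the vial, slowly from the rim on.

servo_tool(
  targets=[
    [[0,-0.4,-20,0],[0,-0.4,-50,0],[0,-0.4,-80,0],[0,-0.4,-98,0],[0,-0.4,-105,0],[0,-0.4,-105,0],[0,-0.4,-105,0]],
  ],
)

```text
time: 27.95
tcp_pos: [0.4973, -0.0272, 0.0984]
orientation: [2.677, 1.624, 0.003]
wrist_force: [0.5, 0.3, 0.2]
width: 0.0212
```

servo_tool(
  targets=[
    [[0,0,-3,0],[0,0,-6,0],[0,0,-9,0],[0,0,-12,0],[0,0,-12,0]],
  ],
)

```text
time: 28.58
tcp_pos: [0.4971, -0.0272, 0.0861]
orientation: [2.677, 1.625, 0.003]
wrist_force: [1.0, -0.1, 0.2]
width: 0.0212
```

servo_tool(
  targets=[
    [[0,0,-2.5,0],[0,0,-5,0],[0,0,-7.5,0],[0,0,-10,0],[0,0,-11,0],[0,0,-11,0]],
  ],
)

```text
time: 29.32
tcp_pos: [0.4971, -0.0271, 0.075]
orientation: [2.677, 1.625, 0.002]
wrist_force: [0.2, -0.4, -0.1]
width: 0.0211
```

servo_tool(
  targets=[
    [[0,0,-0.7,0],[0,0,-1.4,0],[0,0,-1.4,0]],
  ],
)

```text
time: 29.7
tcp_pos: [0.4971, -0.0272, 0.0737]
orientation: [2.677, 1.625, 0.002]
wrist_force: [0.1, 0.1, 0.9]
width: 0.0213
```

servo_tool(
  targets=[
    [[0,0,-0.5,0],[0,0,-0.8,0],[0,0,-0.8,0]],
  ],
)

```text
time: 30.08
tcp_pos: [0.4974, -0.0271, 0.0735]
orientation: [2.676, 1.624, 0.003]
wrist_force: [-3.3, 0.0, 14.9]
width: 0.0214
```

The vial is on the floor (0.0735 is the predicted height). I'll ease the load and release.

servo_tool(
  targets=[
    [[0,0,0.5,0],[0,0,0.5,0]],
  ],
)

```text
time: 30.32
tcp_pos: [0.4974, -0.0271, 0.074]
orientation: [2.676, 1.624, 0.003]
wrist_force: [-0.7, -0.2, -0.7]
width: 0.0215
```

servo_tool(
  targets=[
    [[0,0,0,0],[0,0,0,0],[0,0,0,0],[0,0,0,0],[0,0,0,0]],
  ],
  gripper=0.1,
)

```text
time: 30.95
tcp_pos: [0.4974, -0.0271, 0.074]
orientation: [2.676, 1.624, 0.003]
wrist_force: [-0.2, 0.2, -0.5]
width: 0.0382
```

servo_tool(
  targets=[
    [[0,0,10,0],[0,0,30,0],[0,0,60,0],[0,0,100,0],[0,0,130,0],[0,0,140,0],[0,0,140,0]],
  ],
)

```text
time: 31.82
tcp_pos: [0.4975, -0.0272, 0.2144]
orientation: [2.676, 1.624, 0.004]
wrist_force: [-0.8, -0.3, 0.5]
width: 0.0383
```

```bash
python3 - <<'E'
from h import *
import ang
ang.wheel()
s=snap('wrist');cv2.imwrite('pics/w4.png',s['frame']);P=cloud(s);hsv=cv2.cvtColor(s['frame'],cv2.COLOR_BGR2HSV);H,S,V=[hsv[...,i] for i in range(3)]
m=((H<8)|(H>172))&(S>150)&(V>60)&(np.hypot(P[...,0]-.497,P[...,1]+.027)<.03)&(P[...,2]>.09)
q=P[m];zt=np.percentile(q[:,2],[50,95]);t=q[q[:,2]>zt[1]-.004];print('cap top',zt.round(4),((t.min(0)+t.max(0))/2).round(4));st=ctrl.read_state();print(st['time'],np.round(st['wrist_force'],1))
E
```

```text
caps [] mod45 offset nan blue raw nan 0
cap top [0.107  0.1081] [ 0.4965 -0.0276  0.1071]
31.925 [-1.2 -0.4  0. ]ang.py:11: RuntimeWarning: Mean of empty slice.
  out=np.array(out);off=np.degrees(np.angle(np.exp(8j*np.radians(out)).mean()))/8
  ret = ret.dtype.type(ret / rcount)
```

View pics/w4.png

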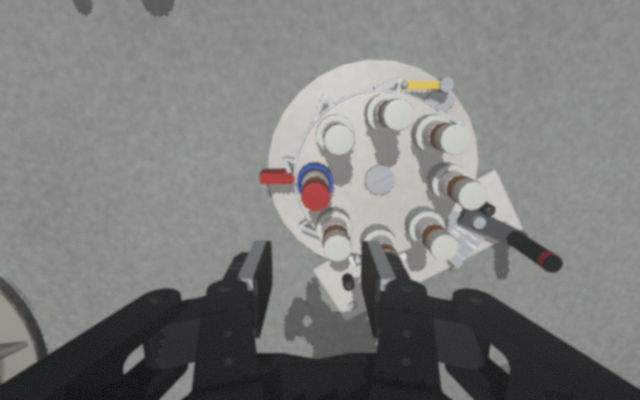

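The red-capped vial stands upright in the blue cup at (315,185), beside the red pointer at (277,177). Its cap top is at about 107 mm (106 expected) and it is centred to within 1 mm. The gripper is clear of everything, so I'm handing in.

```bash
python3 -c "
from cell import ctrl
print(ctrl.close_job())"
```

```text
the job is handed in; nothing more can be done
None
```

The red-capped vial is standing upright in the blue pocket at the loading mark, and the job is handed in at about 32 s of the 72 s allowed.

- **Ratcheting:** Two lever strokes took the pocket from 58° to 107.9° and then to about 152°. I held the handle in a loose cage and felt for each stop. The highest reading at a stop was 9.5 N at the handle, against the 23 N limit.
- **Position at the mark:** The pocket stood at 151.8° and the mark at 152.6° in the wrist camera, which is about 1 mm apart.
- **Vial choice:** The three red-capped vials measured 86, 60 and 47 mm tall. I took the middle one, and the grip closed to 21.3 mm on it.
- **Placing:** It went into the cup with no side force. On touching the floor the downward force briefly reached about 15 N through the held vial, above the 6 N limit for the gripper pushing on the wheel. I eased the load off before letting go.
- **Last check:** The cap top is at about 107 mm (106 expected) and centred to within 1 mm. The gripper is clear, 140 mm above its release height.
- **What failed:** A final check of the wheel angle from the top camera gave nothing because the arm blocked the view. In the wrist picture the wheel had not moved. I did not re-measure the stain bottle, slide box or cup; no move went near them below about 20 cm.

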